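# Sort the specimens that came in into the trays for their kind

### The arm

A 6-joint arm with a two-finger parallel gripper is mounted at the origin on the work surface. World frame = base frame: x ahead of the robot, y to its left, z up, the work surface at z = 0. Lengths are in m, angles in rad, forces in N, time in s.
With the tool pointing down it reaches from about 0.35 to 0.725 m from the base axis. Payload 6 kg.
Tool frame: the origin (TCP) lies midway between the tips of the shut fingers; the grasp point (between the pads) lies 19 mm behind it; z points along the fingers, y is the line along which they close (so a half turn about z gives the same grasp; the last joint's range is limited). The gripper opens to 85 mm and grips with 20 to 120 N. Pads are 22 mm wide; open, the fingers measure 114 mm over their backs; the gripper's body (76 mm by 85 mm) begins 54 mm behind the grasp point. The pads swing forward as they close: fully open they stand 13 mm farther back than shut.
Start: joints at [-0.841, 0.04, 0.085, 0, -1.615, -0.334], TCP at [0.231, -0.554, 0.231] pointing down, gripper open.
Joint ranges: [-2.56, 2.56], [-1.29, 2.01], [-1.08, 1.49], [-3.29, 1.98], [-2.81, -0.18], [-2.99, 2.99]. Speed limits (rad/s): [2.57, 2.57, 3.01, 3.14, 3.14, 3.14].

### API

Orientations are given as [roll, pitch, yaw] about the fixed x, y, z axes, in that order (R = Rz(yaw) Ry(pitch) Rx(roll)).
In Python, from plant import get_state, read_camera, sign_off gives the robot as it stands.
- The arm moves only by the tool carry_out, never from a script. Its argument "rows" is a list of rows, each an object with "hand": the finger opening in m, from 0 to 0.0854; "offset": the shift along the tool's x, y, z in m, a list of three; "twist": the turn about the tool's z in degrees. A call has exactly 8 rows; each row shifts and turns the commanded pose from where the row before left it, along the tool's axes as they then stand; what a row does not reach is not made up. A row lasts 1/12 s, in which the tool goes at most 41.7 mm and 7.16 degrees, less where a joint would pass 70% of its speed; a pose out of reach is approached as far as the arm can. A call with a gripper value outside its range is refused whole. The fingers move at their own pace and stop on an object; "force" is the grip in N (left out, the last holds). Time passes only in rows, so rows that do not move let the fingers close, or fill a call up. It gives the time, the measured TCP pose, the force, the opening and the grip force at its end, in the units of the state.
- get_state(): the state, without advancing time (a new reading comes with each control period).
- read_camera(name): name is "side" or "top"; returns a dict with "img" (384x512x3 uint8, red, green, blue), "depth" (384x512 float32, m along the optical axis (not along the pixel's ray), 0 where there is no reading), "fx", "fy", "cx", "cy" (pixels), "k1" (the pictures are not rectified: a ray, as slopes to the right and down, at radius r is drawn at 1 + k1 r^2 times it, then the intrinsics apply), "rvec" (rotation vector, rad) and "tvec" (3), from world to camera coordinates, as OpenCV has them. Camera axes: x right, y down, z forward; pixel columns grow to the right and rows downward; lengths in m; the calibration is good to about 2 mm. A picture is of the moment at which its call begins.
- sign_off(): hands the job in; it is judged then, once.
The state is a dict: "clock": time; "qpos": joint angles; "dq": joint speeds; "joint_torque": joint torques, N m; "ee_pos": TCP position; "tool_rot": TCP orientation; "wrist_force": force on the tool from outside, world axes, zero at the start; "wrist_torque": the same for the moment, N m; "finger_gap": opening from 0.0 (shut) to 1.0 (fully open); "gripper_force": force on a finger pad.
Only numpy, scipy, OpenCV 4.12 (cv2) and the standard library are available. Lean on these libraries where they do the work, as an engineer would, in place of code of your own. Each camera call takes 0.05 s, during which the arm holds its last target. There are 200 camera calls.

### The job

Sort the specimens on this laboratory bench: stand the two screw-lid jars in the grey carrier, one in each bay, lay the two capped tubes flat and lengthwise in the steel tray, clear of each other, and lay the flat slide mailer in the middle of the plywood tray, lengthwise with it. The mailer has been pushed part-way under the balance: draw it out without shifting the balance, and keep the jars upright all the time.

Things in the scene. Friction and masses are not known exactly. Their poses are not given: they have to be found in the camera images.
- jar_a: One white screw-lid specimen jar with a paper label, standing upright: body 56 mm across, ribbed lid 60 mm across and the top 14 mm of it, 68 mm tall, about 90 g. Origin: centre of its underside; z up.
- jar_b: The other, like the first: white screw-lid specimen jar with a paper label, standing upright: body 56 mm across, ribbed lid 60 mm across and the top 14 mm of it, 68 mm tall, about 90 g. Origin: centre of its underside; z up.
- tube_a: One capped sample tube lying on the bench, paper label on glass, 16 mm thick, 100 mm long with a 18 mm long cap, about 22 g; flats on the cap keep it from rolling. Origin: on the tube's axis at mid-length, 8 mm above what it lies on; x runs along the tube to the cap, y across it (z may point any way once it has rolled).
- tube_b: The other, like the first: capped sample tube lying on the bench, paper label on glass, 16 mm thick, 100 mm long with a 18 mm long cap, about 22 g; flats on the cap keep it from rolling. Origin: on the tube's axis at mid-length, 8 mm above what it lies on; x runs along the tube to the cap, y across it (z may point any way once it has rolled).
- mailer: flat white closed plastic slide mailer (a case for microscope slides), 85 mm long (x), 32 mm wide (y), 10 mm thick, about 35 g. It lies flat on the bench, its far end (+x) under the front of the balance, about 45 to 53 mm of its near end (-x) sticking out towards the robot. Origin: centre of its underside.
- jar_carrier: fixed grey plastic carrier, open on top, 184 mm long (x), 96 mm wide (y), walls 32 mm high and 4 mm thick, floor 4 mm thick, with one cross wall of the same height in the middle: two bays, each 86 x 88 mm inside, centred 45 mm either side of the origin along x. Origin: centre of its underside.
- tube_tray: fixed shallow stainless steel tray without divisions, 150 mm long (x), 146 mm wide (y), with a rim 16 mm high (18 mm over its bead) and 3 mm thick all round, floor 3 mm thick: 144 x 140 mm inside. Tubes lie along its x, side by side. Origin: centre of its underside.
- slide_tray: fixed plywood slide tray: a flat board 150 mm long (x), 110 mm wide (y), 4 mm thick, with a rail 5 mm wide and 12 mm high (over the bench) along each long side, 100 mm clear between them, ends open; a darker patch of 94 x 40 mm marks its middle. The mailer lies along its x. Origin: centre of its underside.
- balance: laboratory balance, loose, 200 mm deep (x), 190 mm wide (y), about 0.95 kg, on four rubber feet (22 mm across, 20 and 180 mm behind its front, 80 mm either side); its bottom is 17 mm over the bench, 7 mm over the mailer. Front 70 mm: control panel, 55 mm high; then a round steel pan, top at 67 mm. Origin: below the middle of its front edge, on the bench; the front faces -x.

How it is judged:
By the outcome, as a careful person would: the job done as asked, in the order asked, and still so for the second after the job is handed in, with the robot touching nothing.
It also fails if it takes over 131 s, if anything falls off the work surface, if the arm or the gripper's body presses on something with over 40 N, if the wrist force passes 120 N, or if a joint passes its speed limit or range.

## Working session

There is one attempt and no reset: what is moved stays moved. The work goes in short steps, Python scripts to look and compute and a tool call to move; the robot and the scene stay as the last step left them, time stands still between calls to the robot, and variables do not carry over. Pictures are saved under pics/ and viewed, at most 14 in all, crops included, and the job is handed in when it is done.

Besides the shell and the picture viewer there is one more tool, called after "Call:" by a JSON object that holds its "op" and its "data", one argument or row to a line. carry_out: Moves the arm, as the interface text tells. Its arguments: {"type":"object","properties":{"rows":{"type":"array","items":{"type":"object","properties":{"hand":{"type":"number"},"offset":{"type":"array","items":{"type":"number"}},"twist":{"type":"number"}}}},"force":{"type":"number"}},"required":["rows"]}

```bash
ls; mkdir -p pics
cat > h.py <<'E'
import numpy as np, cv2
from plant import get_state, read_camera, sign_off
def cam(n):
    c=read_camera(n); c['K']=np.array([[c['fx'],0,c['cx']],[0,c['fy'],c['cy']],[0,0,1.]])
    c['D']=np.array([c['k1'],0,0,0.]); c['R']=cv2.Rodrigues(np.array(c['rvec'],float))[0]; c['t']=np.array(c['tvec'],float); return c
def ray(c,uv):
    p=cv2.undistortPoints(np.array(uv,float).reshape(-1,1,2),c['K'],c['D']).reshape(-1,2)
    d=np.c_[p,np.ones(len(p))]@c['R']; return -c['R'].T@c['t'],d
def onz(c,uv,z):
    o,d=ray(c,uv); return o+d*((np.asarray(z)-o[2])/d[:,2])[:,None]
def cloud(c):
    v,u=np.mgrid[:384,:512]; o,d=ray(c,np.c_[u.ravel(),v.ravel()]); return (o+d*c['depth'].reshape(-1,1)).reshape(384,512,3)
def proj(c,P):
    return cv2.projectPoints(np.array(P,float).reshape(-1,1,3),c['R'],c['t'],c['K'],c['D'])[0].reshape(-1,2)
E
python3 - <<'E'
from h import *
s=get_state(); print({k:np.round(v,3) for k,v in s.items()})
for n in('top','side'):
    c=cam(n); cv2.imwrite(f'pics/{n}0.png',cv2.resize(c['img'][:,:,::-1],(800,600),interpolation=cv2.INTER_CUBIC)); print(n,c['K'],c['k1'],-c['R'].T@c['t'])
    np.savez(f'{n}0.npz',**{k:v for k,v in c.items()})
E
```

```text
pics
{'clock': np.float64(0.0), 'qpos': array([-0.841,  0.041,  0.084, -0.   , -1.615, -0.334]), 'dq': array([-0.001,  0.001,  0.001, -0.   , -0.001, -0.   ]), 'joint_torque': array([ 1.0000e-03, -3.6819e+01,  3.4743e+01,  6.9330e+00, -5.0000e-03,
       -0.0000e+00]), 'ee_pos': array([ 0.231, -0.553,  0.23 ]), 'tool_rot': array([ 3.14 , -0.   , -2.746]), 'wrist_force': array([0.475, 0.436, 0.261]), 'wrist_torque': array([-0.038, -0.017, -0.008]), 'gripper_force': np.float64(0.0), 'finger_gap': np.float64(0.997)}
top [[409.37998114   0.         248.57295933]
 [  0.         409.37998114 184.09493278]
 [  0.           0.           1.        ]] -0.1446382018734901 [ 0.49997197 -0.00411436  1.01062013]
side [[455.55247936   0.         247.74209779]
 [  0.         455.55247936 188.60099146]
 [  0.           0.           1.        ]] -0.10136906704743837 [0.41051609 0.81300549 0.89062351]
```

View pics/top0.png

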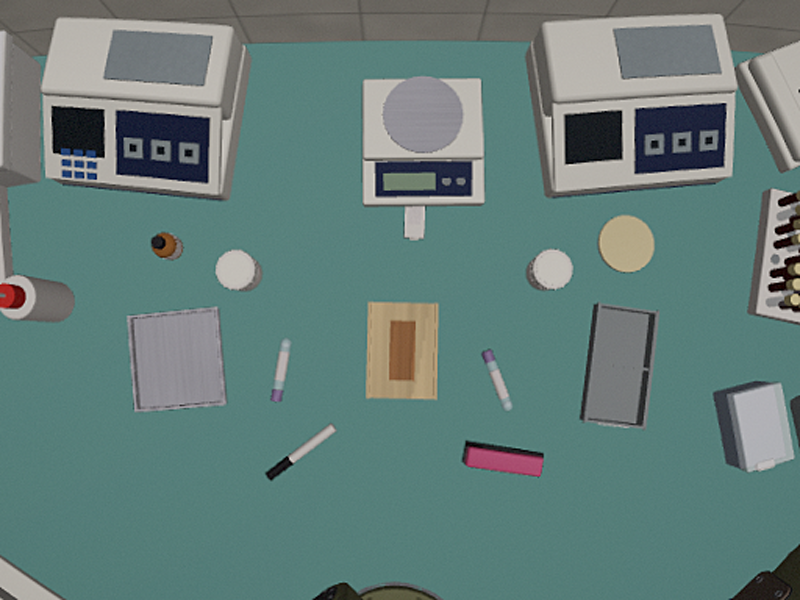

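View pics/side0.png

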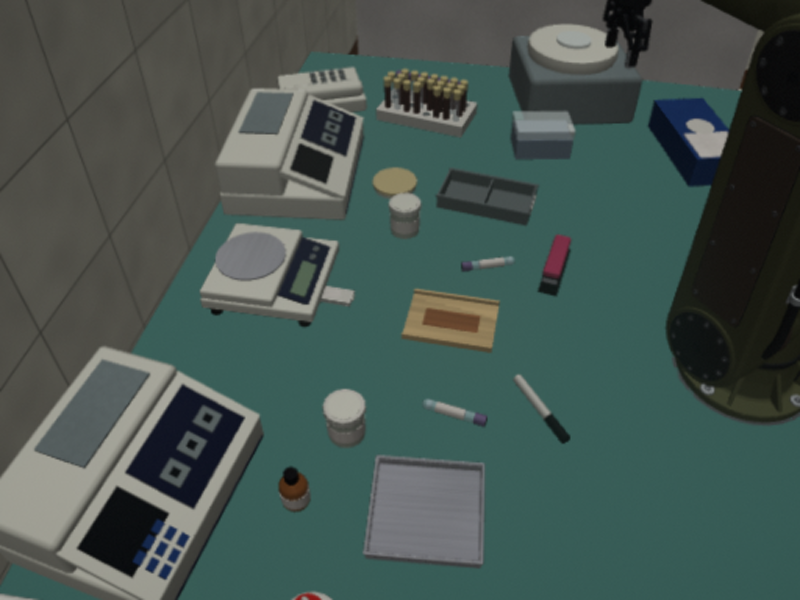

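The top view shows the main things to use (800x600 pixels):
- Jars: lids at about (236,270) and (551,269).
- Tubes: about (281,371), with the cap end near (277,396), and (497,379), with the cap end near (488,355).
- Mailer: about (414,222), sticking out below the balance front at y≈204.
- Trays: steel tray about (177,359), plywood tray (402,350), carrier (620,365).

The side view agrees. The pen and the pink box are distractors.

Run:
```python
from h import *
c=dict(np.load('top0.npz')); im=c['img']; P=cloud(c)
hsv=cv2.cvtColor(im,cv2.COLOR_RGB2HSV); print('bench hsv',hsv[250,220],hsv[150,220])
teal=((hsv[...,0]>75)&(hsv[...,0]<95)&(hsv[...,1]>70)).astype(np.uint8)
n,l,st,ce=cv2.connectedComponentsWithStats(1-teal,connectivity=4)
for i in range(1,n):
    x,y,w,h,a=st[i]
    if 60<a<6000 and 80<x+w/2<430 and 100<y+h/2<290:
        pts=np.argwhere(l==i)[:,::-1].astype(np.float32); z=P[...,2][l==i]
        r=cv2.minAreaRect(pts)
        print(i,st[i],'c800',np.round(ce[i]*1.5625),'z pct',np.round(np.percentile(z,[5,50,95]),3),'rect',np.round(r[0],1),np.round(r[1],1),round(r[2],1))
print('bench z',np.median(P[240:260,200:240,2]), 'depth noise',P[240:260,200:240,2].std())
sc=3.4
for k,(x0,x1,y0,y1) in {'L':(75,300,130,275),'R':(225,430,110,280)}.items():
    cv2.imwrite(f'pics/crop{k}.png',cv2.resize(im[y0:y1,x0:x1,::-1],None,fx=sc,fy=sc,interpolation=cv2.INTER_CUBIC))
```

```text
bench hsv [ 86  84 128] [ 88  77 129]
4 [ 382  137   37   38 1092] c800 [625. 243.] z pct [0.002 0.016 0.02 ] rect [400.2 155.8] [36.8 36.1] 45.0
5 [ 97 148  21  19 293] c800 [167. 245.] z pct [0.007 0.047 0.073] rect [106.5 157. ] [20.6 16.5] 26.6
6 [137 159  32  28 659] c800 [238. 270.] z pct [0.008 0.067 0.07 ] rect [152.4 173.3] [30.9 26.2] 31.0
7 [336 159  31  27 648] c800 [549. 269.] z pct [0.017 0.067 0.07 ] rect [351. 172.] [26. 30.] 90.0
8 [ 234  192   47   65 2897] c800 [402. 350.] z pct [-0.     0.004  0.011] rect [257. 224.] [46. 63.] 1.3
9 [ 371  192   51   84 3334] c800 [619. 366.] z pct [0.    0.004 0.032] rect [396.4 233.6] [43.2 79.4] 6.7
10 [  81  196   65   68 3795] c800 [176. 359.] z pct [-0.001  0.003  0.018] rect [112.5 229.9] [63.8 60.3] 85.0
11 [173 216  14  42 307] c800 [281. 369.] z pct [-0.001  0.014  0.018] rect [179.5 236.3] [ 7.7 41.6] 10.0
12 [308 223  20  40 292] c800 [497. 380.] z pct [-0.     0.014  0.018] rect [318.2 243.1] [40.9  7.4] 69.0
15 [171 271  45  36 345] c800 [302. 450.] z pct [-0.     0.013  0.017] rect [192.2 288.6] [ 6.8 53.6] 53.1
bench z -0.0003003422644634046 depth noise 0.0031027853156596805
```

View pics/cropL.png

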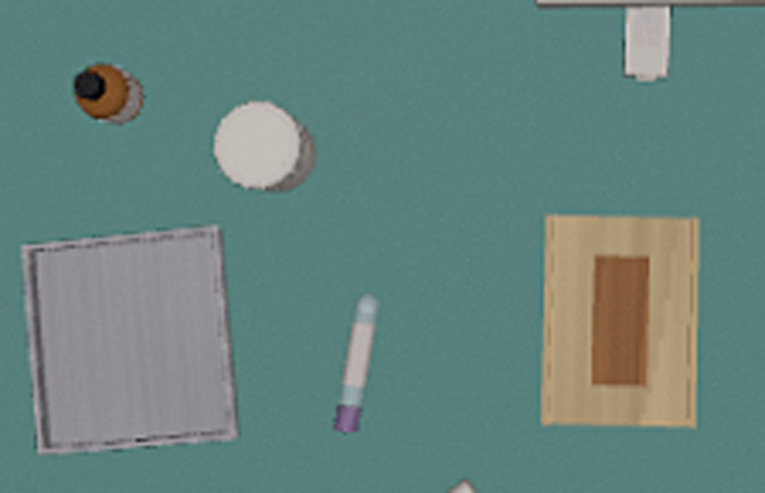

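View pics/cropR.png

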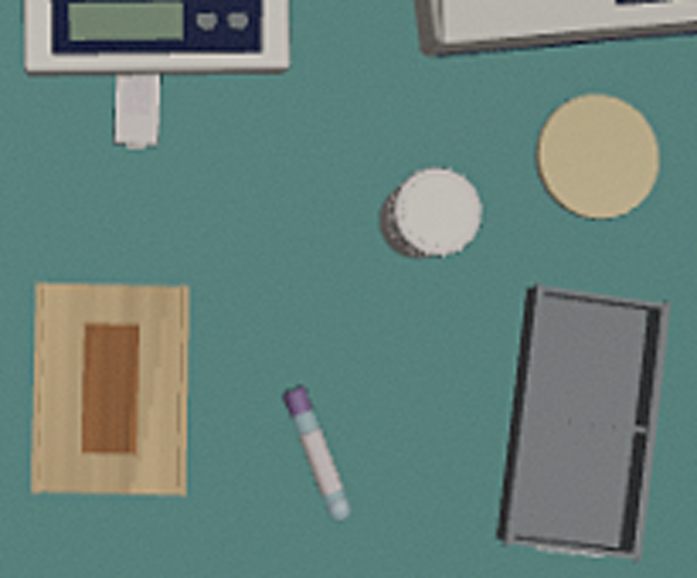

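Reading the crops at 3.4x:
- **Left crop:** steel tray corners are (23,246), (217,227), (238,438), (40,453), and the jar lid is centred at (257,145). The tube runs (370,296) to cap (347,432). The plywood patch corners are (594,256), (650,257), (646,386), (591,384).
- **Right crop:** the jar lid is centred at (438,211), and the tube runs from cap (293,388) to (342,518). The carrier rim corners are (532,285), (667,304), (637,557), (500,540). The mailer's near end runs (114,145) to (157,147).

Run:
```python
from h import *
c=dict(np.load('top0.npz')); P=cloud(c); s=dict(np.load('side0.npz')); S=cloud(s)
def L(p): return (np.array(p,float)+.5)/3.4-.5+[75,130]
def R(p): return (np.array(p,float)+.5)/3.4-.5+[225,110]
def show(n,uv,z):
    w=onz(c,uv,z)[:,:2]; m=w.mean(0); d=np.diff(np.r_[w,w[:1]],axis=0)
    print(n,'mean',m.round(4),'\n',w.round(4).tolist(),'\n  len',np.hypot(*d.T).round(3),'ang',np.degrees(np.arctan2(d[:,1],d[:,0])).round(1))
show('steel',L([(23,246),(217,227),(238,438),(40,453)]),.018)
show('ply',L([(546,216),(699,218),(697,427),(542,424)]),.012)
show('patch',L([(594,256),(650,257),(646,386),(591,384)]),.004)
show('carrier',R([(532,285),(667,304),(637,557),(500,540)]),.032)
show('tubeL',L([(370,296),(347,432)]),.010)
show('tubeR',R([(342,518),(293,388)]),.010)
show('mailerL',L([(626,8),(625,75),(666,77),(670,8)]),.010)
show('mailerR',R([(116,76),(114,145),(157,147),(160,75)]),.010)
show('jarL',L([(257,145)]),.068); show('jarR',R([(438,211)]),.068)
show('balfront',R([(27,72),(288,72)]),.03)
for nm,xy in(('jarL',(.52,.24)),('jarR',(.52,-.24))):
  for N,Q in(('top',P),('side',S)):
    m=(abs(Q[...,0]-xy[0])<.09)&(abs(Q[...,1]-xy[1])<.09)&(Q[...,2]>.06)&(Q[...,2]<.08); q=Q[m]; print(nm,N,m.sum(),((np.percentile(q,2,0)+np.percentile(q,98,0))/2).round(4),np.ptp(q,0).round(3))
# carrier / steel by depth
for nm,(a,b) in {'carrier':((.36,.46),(-.42,-.20)),}.items(): pass
# side check of the mailer
m=(abs(S[...,0]-.58)<.05)&(abs(S[...,1])<.05)&(S[...,2]>.004)&(S[...,2]<.014)&(s['img'].min(2)>140);q=S[m];print('mailer side',m.sum(),q.min(0).round(3),q.max(0).round(3))
```

```text
steel mean [0.4684 0.344 ] 
 [[0.5371, 0.4258], [0.5512, 0.2788], [0.3995, 0.2615], [0.3859, 0.4101]] 
  len [0.148 0.153 0.149 0.152] ang [ -84.5 -173.5   95.2    5.9]
ply mean [ 0.4839 -0.0133] 
 [[0.5592, 0.0404], [0.5575, -0.0696], [0.4082, -0.0673], [0.4105, 0.0432]] 
  len [0.11  0.149 0.111 0.149] ang [-90.9 179.1  88.8  -1.1]
patch mean [ 0.484  -0.0128] 
 [[0.5307, 0.006], [0.5298, -0.0345], [0.437, -0.0312], [0.4385, 0.0083]] 
  len [0.04  0.093 0.04  0.092] ang [-91.2 178.   87.8  -1.4]
carrier mean [ 0.459  -0.3506] 
 [[0.5562, -0.3136], [0.542, -0.4137], [0.3617, -0.3879], [0.3761, -0.2874]] 
  len [0.101 0.182 0.101 0.182] ang [-98.1 171.8  81.8  -8.3]
tubeL mean [0.4528 0.1757] 
 [[0.5017, 0.1676], [0.4039, 0.1838]] 
  len [0.099 0.099] ang [170.6  -9.4]
tubeR mean [ 0.4374 -0.1613] 
 [[0.3908, -0.1786], [0.4841, -0.144]] 
  len [0.099 0.099] ang [  20.4 -159.6]
mailerL mean [ 0.6861 -0.0328] 
 [[0.7113, -0.0177], [0.6618, -0.0168], [0.6602, -0.0466], [0.7112, -0.0499]] 
  len [0.05  0.03  0.051 0.032] ang [178.9 -93.   -3.7  89.9]
mailerR mean [ 0.6856 -0.0327] 
 [[0.7113, -0.0177], [0.6603, -0.0161], [0.6588, -0.0473], [0.712, -0.0499]] 
  len [0.051 0.031 0.053 0.032] ang [178.1 -92.8  -2.8  91.2]
jarL mean [0.6052 0.2374] 
 [[0.6052, 0.2374]] 
  len [0.] ang [0.]
jarR mean [ 0.6052 -0.2376] 
 [[0.6052, -0.2376]] 
  len [0.] ang [0.]
balfront mean [ 0.7101 -0.0473] 
 [[0.7103, 0.0463], [0.7099, -0.1409]] 
  len [0.187 0.187] ang [-90.1  89.9]
jarL top 317 [0.593  0.237  0.0678] [0.033 0.061 0.011]
jarL side 322 [0.5928 0.2415 0.0659] [0.035 0.059 0.012]
jarR top 340 [ 0.5929 -0.2367  0.0666] [0.035 0.061 0.012]
jarR side 149 [ 0.5924 -0.2345  0.066 ] [0.035 0.067 0.011]Traceback (most recent call last):
  File "<stdin>", line 24, in <module>
    return umr_minimum(a, axis, None, out, keepdims, initial, where)
ValueError: zero-size array to reduction operation minimum which has no identity
```

Call:
{"op": "carry_out", "data": {
  "force": 30,
  "rows": [
    {"hand":0.085,"offset":[0,0,0],"twist":5.67},
    {"hand":0.085,"offset":[0,0,0],"twist":5.67},
    {"hand":0.085,"offset":[0,0,0],"twist":5.67},
    {"hand":0.085,"offset":[0,0,0],"twist":5.67},
    {"hand":0.085,"offset":[-0.029,0.025,0],"twist":0},
    {"hand":0.085,"offset":[-0.029,0.025,0],"twist":0},
    {"hand":0.085,"offset":[-0.029,0.025,0],"twist":0},
    {"hand":0.085,"offset":[-0.029,0.025,0],"twist":0}
  ]
}}

```text
clock: 0.77
ee_pos: [0.3481, -0.4523, 0.2308]
tool_rot: [3.141, -0.0, 3.141]
wrist_force: [0.7, -0.8, 0.8]
finger_gap: 0.995
gripper_force: 0.0
```

Call:
{"op": "carry_out", "data": {
  "rows": [
    {"hand":0.085,"offset":[-0.029,0.025,0.01],"twist":0},
    {"hand":0.085,"offset":[-0.029,0.025,0.01],"twist":0},
    {"hand":0.085,"offset":[-0.029,0.025,0.01],"twist":0},
    {"hand":0.085,"offset":[-0.029,0.025,0.01],"twist":0},
    {"hand":0.085,"offset":[-0.029,0.025,0.01],"twist":0},
    {"hand":0.085,"offset":[-0.029,0.025,0.01],"twist":0},
    {"hand":0.085,"offset":[-0.029,0.025,0.01],"twist":0},
    {"hand":0.085,"offset":[0,0,0],"twist":0}
  ]
}}

```text
clock: 1.43
ee_pos: [0.5528, -0.2738, 0.1569]
tool_rot: [3.139, -0.005, -3.137]
wrist_force: [-0.9, -1.5, -0.6]
finger_gap: 0.997
gripper_force: 0.0
```

Call:
{"op": "carry_out", "data": {
  "rows": [
    {"hand":0.085,"offset":[-0.0275,0.0205,0],"twist":0},
    {"hand":0.085,"offset":[-0.0275,0.0205,0],"twist":0},
    {"hand":0.085,"offset":[0,0,0.02],"twist":0},
    {"hand":0.085,"offset":[0,0,0.02],"twist":0},
    {"hand":0.085,"offset":[0,0,0],"twist":0},
    {"hand":0.085,"offset":[0,0,0],"twist":0},
    {"hand":0.085,"offset":[0,0,0],"twist":0},
    {"hand":0.085,"offset":[0,0,0],"twist":0}
  ]
}}

```text
clock: 2.1
ee_pos: [0.6058, -0.2382, 0.1232]
tool_rot: [-3.141, 0.002, 3.141]
wrist_force: [-0.4, 0.3, 0.8]
finger_gap: 0.997
gripper_force: 0.0
```

Run:
```python
from h import *
s=get_state(); print({k:np.round(s[k],4) for k in('clock','ee_pos','tool_rot','wrist_force')})
c=cam('side'); im=c['img'].copy()
u=proj(c,[[.605,-.2376,.068]])[0]; print(u)
cv2.drawMarker(im,tuple(int(round(x)) for x in u),(255,0,0),0,6)
x,y=map(int,u); cv2.imwrite('pics/s1.png',cv2.resize(im[max(0,y-60):y+60,x-80:x+80,::-1],None,fx=5,fy=5,interpolation=cv2.INTER_CUBIC))
```

```text
{'clock': np.float64(2.1), 'ee_pos': array([ 0.6058, -0.2382,  0.1232]), 'tool_rot': array([-3.1408e+00,  2.3000e-03,  3.1411e+00]), 'wrist_force': array([-0.4156,  0.2739,  0.8015])}
[258.50167748 128.60390355]
```

View pics/s1.png

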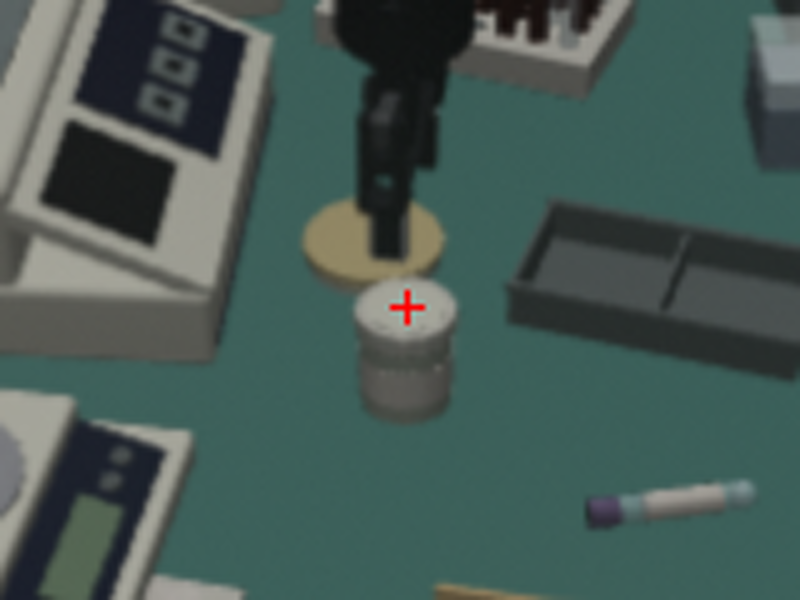

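The side crop shows the gripper over the far jar. The projected lid centre lands on the lid at (407,308), so the position holds.

Call:
{"op": "carry_out", "data": {
  "rows": [
    {"hand":0.085,"offset":[0,0,0.02],"twist":0},
    {"hand":0.085,"offset":[0,0,0.02],"twist":0},
    {"hand":0.085,"offset":[0,0,0.02],"twist":0},
    {"hand":0.085,"offset":[0,0,0.016],"twist":0},
    {"hand":0.085,"offset":[0,0,0.01],"twist":0},
    {"hand":0.085,"offset":[0,0,0],"twist":0},
    {"hand":0.05,"offset":[0,0,0],"twist":0},
    {"hand":0.05,"offset":[0,0,0],"twist":0}
  ]
}}

```text
clock: 2.82
ee_pos: [0.6062, -0.238, 0.0372]
tool_rot: [-3.141, 0.002, -3.142]
wrist_force: [-0.8, 0.6, 0.8]
finger_gap: 0.744
gripper_force: 0.0
```

Call:
{"op": "carry_out", "data": {
  "force": 30,
  "rows": [
    {"hand":0.05,"offset":[0,0,0],"twist":0},
    {"hand":0.05,"offset":[0,0,0],"twist":0},
    {"hand":0.05,"offset":[0,0,0],"twist":0},
    {"hand":0.05,"offset":[0,0,0],"twist":0},
    {"hand":0.05,"offset":[0,0,0],"twist":0},
    {"hand":0.05,"offset":[0,0,0],"twist":0},
    {"hand":0.05,"offset":[0,0,0],"twist":0},
    {"hand":0.05,"offset":[0,0,0],"twist":0}
  ]
}}

```text
clock: 3.48
ee_pos: [0.6065, -0.2379, 0.0375]
tool_rot: [-3.14, 0.003, -3.141]
wrist_force: [-0.3, 0.7, 6.2]
finger_gap: 0.69
gripper_force: 32.9
```

Call:
{"op": "carry_out", "data": {
  "rows": [
    {"hand":0.05,"offset":[0,0,-0.008],"twist":0},
    {"hand":0.05,"offset":[0,0,-0.016],"twist":0},
    {"hand":0.05,"offset":[0,0,-0.02],"twist":0},
    {"hand":0.05,"offset":[0,0,-0.018],"twist":0},
    {"hand":0.05,"offset":[0,0,-0.008],"twist":0},
    {"hand":0.05,"offset":[0.008,-0.01,0],"twist":0},
    {"hand":0.05,"offset":[0.017,-0.02,0],"twist":0},
    {"hand":0.05,"offset":[0.017,-0.02,0],"twist":0}
  ]
}}

```text
clock: 4.15
ee_pos: [0.5623, -0.2875, 0.1038]
tool_rot: [3.14, -0.002, -3.14]
wrist_force: [0.2, 0.5, -0.6]
finger_gap: 0.69
gripper_force: 32.6
```

Call:
{"op": "carry_out", "data": {
  "rows": [
    {"hand":0.05,"offset":[0.017,-0.02,0],"twist":0},
    {"hand":0.05,"offset":[0.017,-0.02,0],"twist":0},
    {"hand":0.05,"offset":[0.017,-0.02,0],"twist":0},
    {"hand":0.05,"offset":[0.009,-0.011,0],"twist":0},
    {"hand":0.05,"offset":[0,0,0],"twist":0},
    {"hand":0.05,"offset":[0,0,0],"twist":0},
    {"hand":0.05,"offset":[0,0,0],"twist":0},
    {"hand":0.05,"offset":[0,0,0],"twist":0}
  ]
}}

```text
clock: 4.82
ee_pos: [0.5037, -0.3579, 0.1048]
tool_rot: [3.141, -0.001, -3.141]
wrist_force: [0.6, -0.0, -0.8]
finger_gap: 0.694
gripper_force: 32.6
```

Run:
```python
from h import *
c=cam('side'); im=c['img'].copy()
x,y=map(int,proj(c,[[.47,-.35,.05]])[0])
a=im[max(0,y-60):y+60,x-80:x+80]
t=cam('top'); x,y=map(int,proj(t,[[.46,-.35,.05]])[0]); b=t['img'][y-60:y+60,x-40:x+40]
cv2.imwrite('pics/s2.png',cv2.resize(np.hstack([a,b])[:,:,::-1],None,fx=3.3,fy=3.3,interpolation=cv2.INTER_CUBIC))
for C in(c,t):
  Q=cloud(C)
  m=(abs(Q[...,0]-.46)<.12)&(abs(Q[...,1]+.35)<.075)&(Q[...,2]>.024)&(Q[...,2]<.04);q=Q[m]
  print(m.sum(),np.percentile(q,[1,50,99],axis=0).round(4).tolist())
  if m.sum()>5: print(cv2.minAreaRect(q[:,:2].astype(np.float32)))
```

```text
379 [[0.3606, -0.4093, 0.0243], [0.451, -0.3209, 0.0298], [0.552, -0.2907, 0.0356]]
((0.4566511809825897, -0.35211509466171265), (0.10848434269428253, 0.18881966173648834), 82.96931457519531)
257 [[0.3602, -0.4044, 0.0243], [0.4039, -0.3904, 0.0303], [0.4691, -0.3292, 0.0348]]
((0.4192311465740204, -0.36742207407951355), (0.06466951966285706, 0.1146044209599495), 81.37907409667969)
```

View pics/s2.png

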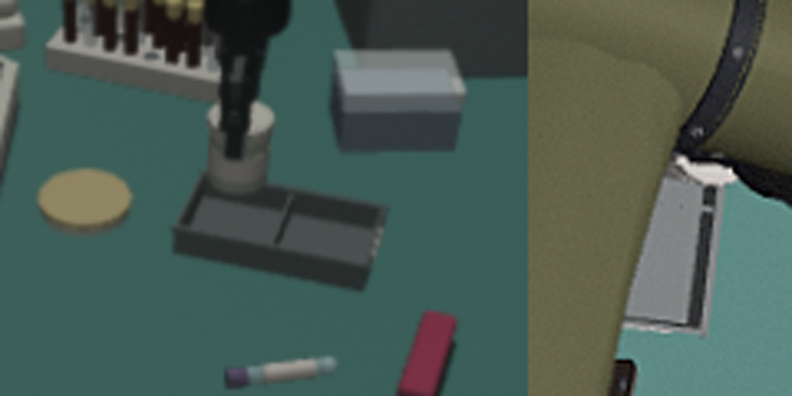

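The jar hangs upright from the fingers above the carrier. The carrier centre by side depth is (0.457,-0.352), which agrees with the top view.

Call:
{"op": "carry_out", "data": {
  "rows": [
    {"hand":0.05,"offset":[0,0,0.01],"twist":0},
    {"hand":0.05,"offset":[0,0,0.016],"twist":0},
    {"hand":0.05,"offset":[0,0,0.016],"twist":0},
    {"hand":0.05,"offset":[0,0,0.01],"twist":0},
    {"hand":0.05,"offset":[0,0,0.006],"twist":0},
    {"hand":0.05,"offset":[0,0,0.003],"twist":0},
    {"hand":0.05,"offset":[0,0,0],"twist":0},
    {"hand":0.05,"offset":[0,0,0],"twist":0}
  ]
}}

```text
clock: 5.58
ee_pos: [0.5037, -0.3588, 0.0449]
tool_rot: [-3.141, 0.001, -3.141]
wrist_force: [-0.1, 0.0, -0.9]
finger_gap: 0.693
gripper_force: 32.6
```

Call:
{"op": "carry_out", "data": {
  "rows": [
    {"hand":0.05,"offset":[0,0,0.0015],"twist":0},
    {"hand":0.05,"offset":[0,0,0.001],"twist":0},
    {"hand":0.05,"offset":[0,0,0],"twist":0},
    {"hand":0.085,"offset":[0,0,0],"twist":0},
    {"hand":0.085,"offset":[0,0,0],"twist":0},
    {"hand":0.085,"offset":[0,0,0],"twist":0},
    {"hand":0.085,"offset":[0,0,0],"twist":0},
    {"hand":0.085,"offset":[0,0,0],"twist":0}
  ]
}}

```text
clock: 6.25
ee_pos: [0.5034, -0.3586, 0.0419]
tool_rot: [-3.142, 0.0, 3.142]
wrist_force: [-0.1, 0.2, 0.6]
finger_gap: 0.999
gripper_force: 0.0
```

Call:
{"op": "carry_out", "data": {
  "rows": [
    {"hand":0.085,"offset":[0,0,-0.01],"twist":0},
    {"hand":0.085,"offset":[0,0,-0.02],"twist":0},
    {"hand":0.085,"offset":[0,0,-0.025],"twist":0},
    {"hand":0.085,"offset":[0,0,-0.025],"twist":0},
    {"hand":0.085,"offset":[-0.012,0.038,0],"twist":0},
    {"hand":0.085,"offset":[-0.012,0.038,0],"twist":0},
    {"hand":0.085,"offset":[-0.012,0.038,0],"twist":0},
    {"hand":0.085,"offset":[-0.012,0.038,0],"twist":0}
  ]
}}

```text
clock: 6.92
ee_pos: [0.5517, -0.2052, 0.123]
tool_rot: [-3.141, 0.001, 3.141]
wrist_force: [0.6, -0.4, 0.7]
finger_gap: 0.994
gripper_force: 0.0
```

Call:
{"op": "carry_out", "data": {
  "rows": [
    {"hand":0.085,"offset":[-0.0045,0.037,0],"twist":0},
    {"hand":0.085,"offset":[-0.0045,0.037,0],"twist":0},
    {"hand":0.085,"offset":[-0.0045,0.037,0],"twist":0},
    {"hand":0.085,"offset":[-0.0045,0.037,0],"twist":0},
    {"hand":0.085,"offset":[-0.0045,0.037,0],"twist":0},
    {"hand":0.085,"offset":[-0.0045,0.037,0],"twist":0},
    {"hand":0.085,"offset":[-0.0045,0.037,0],"twist":0},
    {"hand":0.085,"offset":[-0.0045,0.037,0],"twist":0}
  ]
}}

```text
clock: 7.58
ee_pos: [0.5875, 0.0913, 0.1231]
tool_rot: [3.141, 0.001, -3.141]
wrist_force: [0.2, -1.0, -0.1]
finger_gap: 0.999
gripper_force: 0.0
```

Call:
{"op": "carry_out", "data": {
  "rows": [
    {"hand":0.085,"offset":[-0.0045,0.037,0],"twist":0},
    {"hand":0.085,"offset":[-0.0045,0.037,0],"twist":0},
    {"hand":0.085,"offset":[-0.0045,0.037,0],"twist":0},
    {"hand":0.085,"offset":[-0.004,0.037,0],"twist":0},
    {"hand":0.085,"offset":[0,0,0],"twist":0},
    {"hand":0.085,"offset":[0,0,0],"twist":0},
    {"hand":0.085,"offset":[0,0,0],"twist":0},
    {"hand":0.085,"offset":[0,0,0],"twist":0}
  ]
}}

```text
clock: 8.25
ee_pos: [0.605, 0.2366, 0.1224]
tool_rot: [3.141, 0.0, 3.141]
wrist_force: [0.2, 0.0, -0.8]
finger_gap: 0.996
gripper_force: 0.0
```

Run:
```python
from h import *
c=cam('side'); im=c['img'].copy()
u=proj(c,[[.6052,.2374,.068]])[0]; print(u)
cv2.drawMarker(im,tuple(int(round(x)) for x in u),(255,0,0),0,6)
x,y=map(int,u); a=im[max(0,y-60):y+60,x-60:x+60]
x,y=map(int,proj(c,[[.47,-.35,.05]])[0]); b=im[y-60:y+60,x-60:x+60]
cv2.imwrite('pics/s3.png',cv2.resize(np.hstack([a,b])[:,:,::-1],None,fx=3.3,fy=3.3,interpolation=cv2.INTER_CUBIC))
```

```text
[219.55103321 258.19612498]
```

View pics/s3.png

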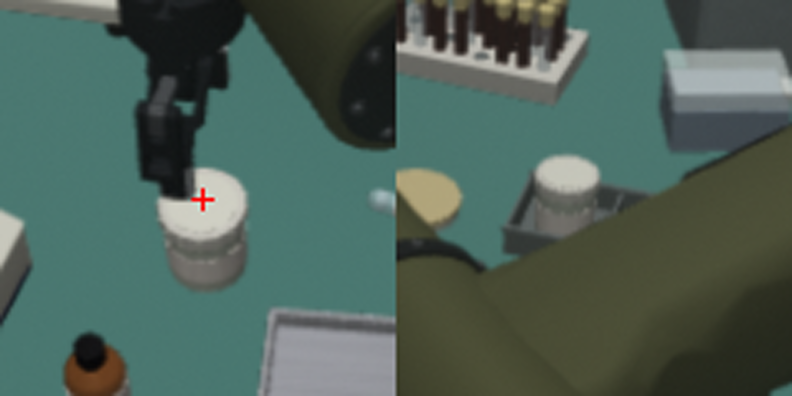

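The near jar's lid centre is at about (203,203) in the crop and the marker at (203,199), about 2–3 mm off along y, well within the finger clearance. The right half shows the first jar upright in the far bay.

Call:
{"op": "carry_out", "data": {
  "rows": [
    {"hand":0.085,"offset":[0,0.002,0.02],"twist":0},
    {"hand":0.085,"offset":[0,0,0.02],"twist":0},
    {"hand":0.085,"offset":[0,0,0.02],"twist":0},
    {"hand":0.085,"offset":[0,0,0.015],"twist":0},
    {"hand":0.085,"offset":[0,0,0.01],"twist":0},
    {"hand":0.085,"offset":[0,0,0],"twist":0},
    {"hand":0.05,"offset":[0,0,0],"twist":0},
    {"hand":0.05,"offset":[0,0,0],"twist":0}
  ]
}}

```text
clock: 8.97
ee_pos: [0.6057, 0.2394, 0.0385]
tool_rot: [3.141, 0.002, 3.141]
wrist_force: [0.6, -0.6, -0.3]
finger_gap: 0.742
gripper_force: 0.0
```

Call:
{"op": "carry_out", "data": {
  "force": 30,
  "rows": [
    {"hand":0.05,"offset":[0,0,0],"twist":0},
    {"hand":0.05,"offset":[0,0,0],"twist":0},
    {"hand":0.05,"offset":[0,0,0],"twist":0},
    {"hand":0.05,"offset":[0,0,0],"twist":0},
    {"hand":0.05,"offset":[0,0,0],"twist":0},
    {"hand":0.05,"offset":[0,0,0],"twist":0},
    {"hand":0.05,"offset":[0,0,0],"twist":0},
    {"hand":0.05,"offset":[0,0,0],"twist":0}
  ]
}}

```text
clock: 9.63
ee_pos: [0.6059, 0.2396, 0.0389]
tool_rot: [3.141, 0.003, -3.141]
wrist_force: [0.2, -2.0, 5.7]
finger_gap: 0.69
gripper_force: 32.9
```

Call:
{"op": "carry_out", "data": {
  "rows": [
    {"hand":0.05,"offset":[0,0,-0.008],"twist":0},
    {"hand":0.05,"offset":[0,0,-0.016],"twist":0},
    {"hand":0.05,"offset":[0,0,-0.02],"twist":0},
    {"hand":0.05,"offset":[0,0,-0.018],"twist":0},
    {"hand":0.05,"offset":[0,0,-0.013],"twist":0},
    {"hand":0.05,"offset":[0.003,-0.01,0],"twist":0},
    {"hand":0.05,"offset":[0.008,-0.024,0],"twist":0},
    {"hand":0.05,"offset":[0.01,-0.032,0],"twist":0}
  ]
}}

```text
clock: 10.3
ee_pos: [0.5829, 0.1736, 0.1102]
tool_rot: [3.142, -0.002, -3.14]
wrist_force: [-0.3, -0.8, -1.7]
finger_gap: 0.69
gripper_force: 32.7
```

Call:
{"op": "carry_out", "data": {
  "rows": [
    {"hand":0.05,"offset":[0.0115,-0.035,0],"twist":0},
    {"hand":0.05,"offset":[0.0115,-0.035,0],"twist":0},
    {"hand":0.05,"offset":[0.0115,-0.035,0],"twist":0},
    {"hand":0.05,"offset":[0.0115,-0.035,0],"twist":0},
    {"hand":0.05,"offset":[0.0115,-0.035,0],"twist":0},
    {"hand":0.05,"offset":[0.0115,-0.035,0],"twist":0},
    {"hand":0.05,"offset":[0.0115,-0.035,0],"twist":0},
    {"hand":0.05,"offset":[0.0115,-0.035,0],"twist":0}
  ]
}}

```text
clock: 10.97
ee_pos: [0.4901, -0.1081, 0.1108]
tool_rot: [3.141, -0.001, -3.141]
wrist_force: [-0.0, -0.5, -0.8]
finger_gap: 0.691
gripper_force: 32.7
```

Call:
{"op": "carry_out", "data": {
  "rows": [
    {"hand":0.05,"offset":[0.0115,-0.035,0],"twist":0},
    {"hand":0.05,"offset":[0.0115,-0.035,0],"twist":0},
    {"hand":0.05,"offset":[0.0115,-0.035,0],"twist":0},
    {"hand":0.05,"offset":[0.0115,-0.035,0],"twist":0},
    {"hand":0.05,"offset":[0.0115,-0.035,0],"twist":0},
    {"hand":0.05,"offset":[0.0115,-0.035,0],"twist":0},
    {"hand":0.05,"offset":[0.007,-0.02,0],"twist":0},
    {"hand":0.05,"offset":[0.003,-0.009,0],"twist":0}
  ]
}}

```text
clock: 11.63
ee_pos: [0.4106, -0.3477, 0.1104]
tool_rot: [3.14, -0.002, 3.138]
wrist_force: [-0.3, -0.2, -1.8]
finger_gap: 0.691
gripper_force: 32.7
```

Call:
{"op": "carry_out", "data": {
  "rows": [
    {"hand":0.05,"offset":[0,0,0],"twist":0},
    {"hand":0.05,"offset":[0,0,0],"twist":0},
    {"hand":0.05,"offset":[0,0,0],"twist":0},
    {"hand":0.05,"offset":[0,0,0],"twist":0},
    {"hand":0.05,"offset":[0,0,0],"twist":0},
    {"hand":0.05,"offset":[0,0,0],"twist":0},
    {"hand":0.05,"offset":[0,0,0],"twist":0},
    {"hand":0.05,"offset":[0,0,0],"twist":0}
  ]
}}

```text
clock: 12.3
ee_pos: [0.413, -0.3453, 0.1118]
tool_rot: [3.142, 0.0, -3.141]
wrist_force: [-0.4, -0.6, -1.1]
finger_gap: 0.692
gripper_force: 32.7
```

Call:
{"op": "carry_out", "data": {
  "rows": [
    {"hand":0.05,"offset":[0,0,0.012],"twist":0},
    {"hand":0.05,"offset":[0,0,0.016],"twist":0},
    {"hand":0.05,"offset":[0,0,0.016],"twist":0},
    {"hand":0.05,"offset":[0,0,0.012],"twist":0},
    {"hand":0.05,"offset":[0,0,0.006],"twist":0},
    {"hand":0.05,"offset":[0,0,0.004],"twist":0},
    {"hand":0.05,"offset":[0,0,0],"twist":0},
    {"hand":0.05,"offset":[0,0,0],"twist":0}
  ]
}}

```text
clock: 12.97
ee_pos: [0.4131, -0.3458, 0.0463]
tool_rot: [-3.141, 0.0, -3.142]
wrist_force: [-0.4, 0.2, 0.3]
finger_gap: 0.688
gripper_force: 32.7
```

Call:
{"op": "carry_out", "data": {
  "rows": [
    {"hand":0.05,"offset":[0,0,0.0015],"twist":0},
    {"hand":0.05,"offset":[0,0,0.001],"twist":0},
    {"hand":0.05,"offset":[0,0,0],"twist":0},
    {"hand":0.05,"offset":[0,0,0],"twist":0},
    {"hand":0.085,"offset":[0,0,0],"twist":0},
    {"hand":0.085,"offset":[0,0,0],"twist":0},
    {"hand":0.085,"offset":[0,0,0],"twist":0},
    {"hand":0.085,"offset":[0,0,0],"twist":0}
  ]
}}

```text
clock: 13.63
ee_pos: [0.413, -0.3457, 0.0435]
tool_rot: [-3.141, 0.0, -3.142]
wrist_force: [-0.6, -0.2, -0.2]
finger_gap: 1.0
gripper_force: 0.0
```

Call:
{"op": "carry_out", "data": {
  "rows": [
    {"hand":0.085,"offset":[0,0,-0.015],"twist":0},
    {"hand":0.085,"offset":[0,0,-0.03],"twist":0},
    {"hand":0.085,"offset":[0,0,-0.035],"twist":0},
    {"hand":0.085,"offset":[-0.005,0.037,0],"twist":0},
    {"hand":0.06,"offset":[-0.005,0.037,0],"twist":0},
    {"hand":0.045,"offset":[-0.005,0.037,0],"twist":0},
    {"hand":0.045,"offset":[-0.005,0.037,0],"twist":0},
    {"hand":0.045,"offset":[-0.005,0.037,0],"twist":0}
  ]
}}

```text
clock: 14.3
ee_pos: [0.4377, -0.1591, 0.1236]
tool_rot: [3.141, 0.001, 3.141]
wrist_force: [2.0, -0.5, 0.2]
finger_gap: 0.527
gripper_force: 0.0
```

Call:
{"op": "carry_out", "data": {
  "rows": [
    {"hand":0.045,"offset":[0,0,0],"twist":-6.8},
    {"hand":0.045,"offset":[0,0,0],"twist":-6.8},
    {"hand":0.045,"offset":[0,0,0],"twist":-6.8},
    {"hand":0.045,"offset":[0,0,0.02],"twist":0},
    {"hand":0.045,"offset":[0,0,0.02],"twist":0},
    {"hand":0.045,"offset":[0,0,0.01],"twist":0},
    {"hand":0.045,"offset":[0,0,0],"twist":0},
    {"hand":0.045,"offset":[0,0,0],"twist":0}
  ]
}}

```text
clock: 14.97
ee_pos: [0.4377, -0.1608, 0.0735]
tool_rot: [-3.141, -0.001, -2.786]
wrist_force: [0.4, 0.3, 0.4]
finger_gap: 0.53
gripper_force: 0.0
```

Run:
```python
from h import *
s=dict(np.load('side0.npz'))
for n,uv in(('R',[(513,260),(463,266)]),('L',[(425,404),(487,420)])):
    w=onz(s,np.array(uv)/1.5625,.010); print(n,w[:,:2].round(4).tolist(),w.mean(0).round(4))
c=cam('side'); im=c['img'].copy()
for p in([.3908,-.1786,.01],[.4841,-.144,.01],[.4039,.1838,.01],[.5017,.1676,.01]):
    cv2.drawMarker(im,tuple(int(round(x)) for x in proj(c,[p])[0]),(255,0,0),0,4)
x,y=map(int,proj(c,[[.44,-.2,.03]])[0]); a=im[y-60:y+60,x-60:x+60]
x,y=map(int,proj(c,[[.45,.17,.0]])[0]); b=im[y-60:y+60,x-60:x+60]
cv2.imwrite('pics/s4.png',cv2.resize(np.hstack([a,b])[:,:,::-1],None,fx=3.3,fy=3.3,interpolation=cv2.INTER_CUBIC))
```

```text
R [[0.3898, -0.1742], [0.4781, -0.1415]] [ 0.434  -0.1578  0.01  ]
L [[0.4963, 0.1747], [0.4008, 0.1868]] [0.4486 0.1808 0.01  ]
```

View pics/s4.png

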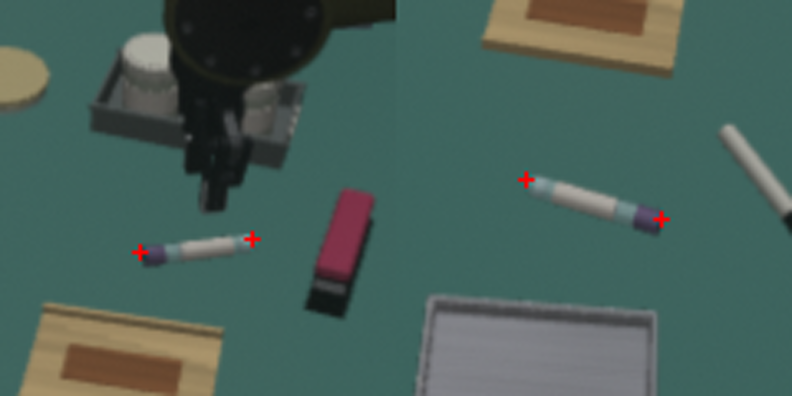

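The markers lie on both tubes to within a few mm; the side view puts them about 4 mm further along +y. Both jars stand in the carrier. Next I grasp the right tube.

Call:
{"op": "carry_out", "data": {
  "force": 25,
  "rows": [
    {"hand":0.045,"offset":[0,0,0.02],"twist":0},
    {"hand":0.045,"offset":[0,0,0.02],"twist":0},
    {"hand":0.045,"offset":[0,0,0.015],"twist":0},
    {"hand":0.045,"offset":[0,0,0.01],"twist":0},
    {"hand":0.045,"offset":[0,0,0.004],"twist":0},
    {"hand":0.045,"offset":[0,0,0],"twist":0},
    {"hand":0.045,"offset":[0,0,0],"twist":0},
    {"hand":0.045,"offset":[0,0,0],"twist":0}
  ]
}}

```text
clock: 15.68
ee_pos: [0.4388, -0.1607, 0.0057]
tool_rot: [-3.141, 0.002, -2.785]
wrist_force: [-0.2, -0.6, -0.2]
finger_gap: 0.527
gripper_force: 0.0
```

Call:
{"op": "carry_out", "data": {
  "rows": [
    {"hand":0.005,"offset":[0,0,0],"twist":0},
    {"hand":0.005,"offset":[0,0,0],"twist":0},
    {"hand":0.005,"offset":[0,0,0],"twist":0},
    {"hand":0.005,"offset":[0,0,0],"twist":0},
    {"hand":0.005,"offset":[0,0,0],"twist":0},
    {"hand":0.005,"offset":[0,0,0],"twist":0},
    {"hand":0.005,"offset":[0,0,0],"twist":0},
    {"hand":0.005,"offset":[0,0,0],"twist":0}
  ]
}}

```text
clock: 16.35
ee_pos: [0.4383, -0.1606, 0.005]
tool_rot: [-3.141, 0.001, -2.785]
wrist_force: [-0.8, 1.5, 5.8]
finger_gap: 0.171
gripper_force: 25.8
```

Call:
{"op": "carry_out", "data": {
  "rows": [
    {"hand":0.005,"offset":[0,0,-0.01],"twist":0},
    {"hand":0.005,"offset":[0,0,-0.02],"twist":4.91},
    {"hand":0.005,"offset":[0,0,-0.03],"twist":4.91},
    {"hand":0.005,"offset":[0,0,-0.02],"twist":4.91},
    {"hand":0.005,"offset":[-0.0015,0.01,0],"twist":0},
    {"hand":0.005,"offset":[-0.004,0.027,0],"twist":0},
    {"hand":0.005,"offset":[-0.0055,0.037,0],"twist":0},
    {"hand":0.005,"offset":[-0.0055,0.037,0],"twist":0}
  ]
}}

```text
clock: 17.02
ee_pos: [0.4427, -0.0476, 0.0842]
tool_rot: [3.141, -0.0, -3.044]
wrist_force: [1.5, 0.0, -1.4]
finger_gap: 0.171
gripper_force: 25.3
```

Call:
{"op": "carry_out", "data": {
  "rows": [
    {"hand":0.005,"offset":[-0.0055,0.037,0],"twist":0},
    {"hand":0.005,"offset":[-0.0055,0.037,0],"twist":0},
    {"hand":0.005,"offset":[-0.0055,0.037,0],"twist":0},
    {"hand":0.005,"offset":[-0.0055,0.037,0],"twist":0},
    {"hand":0.005,"offset":[-0.0055,0.037,0],"twist":0},
    {"hand":0.005,"offset":[-0.0055,0.037,0],"twist":0},
    {"hand":0.005,"offset":[-0.0055,0.037,0],"twist":0},
    {"hand":0.005,"offset":[-0.0055,0.037,0],"twist":0}
  ]
}}

```text
clock: 17.68
ee_pos: [0.4572, 0.2524, 0.0841]
tool_rot: [3.142, -0.0, -3.042]
wrist_force: [0.3, -0.4, 0.6]
finger_gap: 0.171
gripper_force: 25.3
```

Call:
{"op": "carry_out", "data": {
  "rows": [
    {"hand":0.005,"offset":[-0.0055,0.037,0],"twist":0},
    {"hand":0.005,"offset":[-0.0055,0.037,0],"twist":0},
    {"hand":0.005,"offset":[-0.0055,0.037,0],"twist":0},
    {"hand":0.005,"offset":[-0.002,0.012,0],"twist":0},
    {"hand":0.005,"offset":[0,0,0],"twist":0},
    {"hand":0.005,"offset":[0,0,0],"twist":0},
    {"hand":0.005,"offset":[0,0,0],"twist":0},
    {"hand":0.005,"offset":[0,0,0],"twist":0}
  ]
}}

```text
clock: 18.35
ee_pos: [0.4642, 0.3736, 0.0845]
tool_rot: [3.142, -0.0, -3.043]
wrist_force: [0.5, -0.0, -0.2]
finger_gap: 0.168
gripper_force: 25.3
```

Run:
```python
from h import *
c=cam('side'); im=c['img'].copy()
a=np.array([.467,.345]); r=np.radians(5.7); X=np.array([np.cos(r),np.sin(r)]); Y=np.array([-X[1],X[0]])
for i in(-1,1):
  for j in(-1,1): cv2.drawMarker(im,tuple(int(round(x)) for x in proj(c,[[*(a+i*.075*X+j*.073*Y),.018]])[0]),(255,0,0),0,4)
x,y=map(int,proj(c,[[.467,.345,.05]])[0]); y0=min(y-60,384-130); im=im[y0:y0+130,x-80:x+80]
cv2.imwrite('pics/s5.png',cv2.resize(im[:,:,::-1],None,fx=4,fy=4,interpolation=cv2.INTER_CUBIC))
```

```text
(no output)
```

View pics/s5.png

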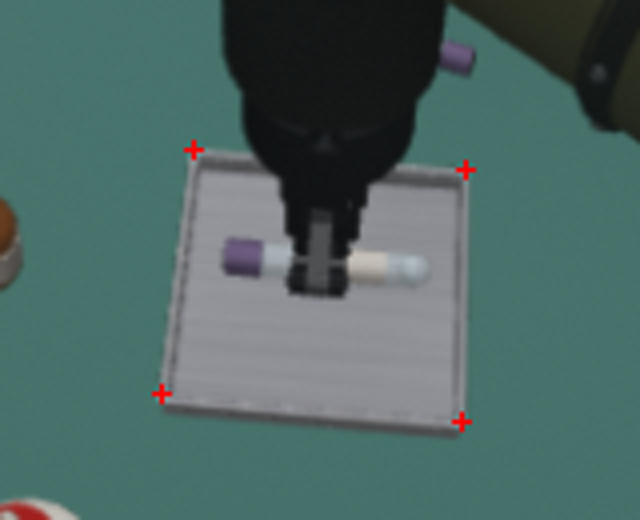

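The tube is held level over the tray with its cap at (243,257), parallel to the long sides. The projected tray corners match the rim to a few crop pixels.

Call:
{"op": "carry_out", "data": {
  "rows": [
    {"hand":0.005,"offset":[0,0,0.015],"twist":0},
    {"hand":0.005,"offset":[0,0,0.02],"twist":0},
    {"hand":0.005,"offset":[0,0,0.02],"twist":0},
    {"hand":0.005,"offset":[0,0,0.012],"twist":0},
    {"hand":0.005,"offset":[0,0,0.005],"twist":0},
    {"hand":0.005,"offset":[0,0,0.002],"twist":0},
    {"hand":0.005,"offset":[0,0,0],"twist":0},
    {"hand":0.005,"offset":[0,0,0],"twist":0}
  ]
}}

```text
clock: 19.07
ee_pos: [0.4647, 0.3751, 0.0117]
tool_rot: [3.14, 0.001, -3.043]
wrist_force: [-0.0, -0.4, -0.8]
finger_gap: 0.179
gripper_force: 25.3
```

Call:
{"op": "carry_out", "data": {
  "rows": [
    {"hand":0.005,"offset":[0,0,0.002],"twist":0},
    {"hand":0.005,"offset":[0,0,0.001],"twist":0},
    {"hand":0.005,"offset":[0,0,0],"twist":0},
    {"hand":0.005,"offset":[0,0,0],"twist":0},
    {"hand":0.035,"offset":[0,0,0],"twist":0},
    {"hand":0.035,"offset":[0,0,0],"twist":0},
    {"hand":0.035,"offset":[0,0,0],"twist":0},
    {"hand":0.035,"offset":[0,0,0],"twist":0}
  ]
}}

```text
clock: 19.73
ee_pos: [0.464, 0.3745, 0.0071]
tool_rot: [-3.141, -0.0, -3.043]
wrist_force: [-0.3, -0.1, -0.1]
finger_gap: 0.411
gripper_force: 0.0
```

Call:
{"op": "carry_out", "data": {
  "rows": [
    {"hand":0.035,"offset":[0,0,-0.01],"twist":0},
    {"hand":0.035,"offset":[0,0,-0.02],"twist":0},
    {"hand":0.035,"offset":[0,0,-0.025],"twist":0},
    {"hand":0.045,"offset":[0,0,-0.02],"twist":5.1},
    {"hand":0.045,"offset":[0,0,0],"twist":5.1},
    {"hand":0.045,"offset":[0,0,0],"twist":5.1},
    {"hand":0.045,"offset":[0,0,0],"twist":0},
    {"hand":0.045,"offset":[0,0,0],"twist":0}
  ]
}}

```text
clock: 20.4
ee_pos: [0.4641, 0.3746, 0.0828]
tool_rot: [3.141, 0.0, 2.976]
wrist_force: [-0.3, 0.5, -0.0]
finger_gap: 0.525
gripper_force: 0.0
```

Call:
{"op": "carry_out", "data": {
  "rows": [
    {"hand":0.045,"offset":[-0.0032,-0.0327,0],"twist":0},
    {"hand":0.045,"offset":[-0.0032,-0.0327,0],"twist":0},
    {"hand":0.045,"offset":[-0.0032,-0.0327,0],"twist":0},
    {"hand":0.045,"offset":[-0.0032,-0.0327,0],"twist":0},
    {"hand":0.045,"offset":[-0.0032,-0.0327,0],"twist":0},
    {"hand":0.045,"offset":[-0.0032,-0.0327,0],"twist":0},
    {"hand":0.045,"offset":[0,0,0.015],"twist":0},
    {"hand":0.045,"offset":[0,0,0.02],"twist":0}
  ]
}}

```text
clock: 21.07
ee_pos: [0.4514, 0.1772, 0.0493]
tool_rot: [3.138, 0.003, 2.974]
wrist_force: [-0.7, 1.9, -0.8]
finger_gap: 0.529
gripper_force: 0.0
```

Call:
{"op": "carry_out", "data": {
  "rows": [
    {"hand":0.045,"offset":[0,0,0.015],"twist":0},
    {"hand":0.045,"offset":[0,0,0.015],"twist":0},
    {"hand":0.045,"offset":[0,0,0.008],"twist":0},
    {"hand":0.045,"offset":[0,0,0.003],"twist":0},
    {"hand":0.045,"offset":[0,0,0],"twist":0},
    {"hand":0.045,"offset":[0,0,0],"twist":0},
    {"hand":0.045,"offset":[0,0,0],"twist":0},
    {"hand":0.045,"offset":[0,0,0],"twist":0}
  ]
}}

```text
clock: 21.73
ee_pos: [0.4507, 0.1784, 0.0072]
tool_rot: [3.14, 0.001, 2.974]
wrist_force: [0.3, 0.1, 0.2]
finger_gap: 0.529
gripper_force: 0.0
```

Call:
{"op": "carry_out", "data": {
  "rows": [
    {"hand":0.005,"offset":[0,0,0],"twist":0},
    {"hand":0.005,"offset":[0,0,0],"twist":0},
    {"hand":0.005,"offset":[0,0,0],"twist":0},
    {"hand":0.005,"offset":[0,0,0],"twist":0},
    {"hand":0.005,"offset":[0,0,0],"twist":0},
    {"hand":0.005,"offset":[0,0,0],"twist":0},
    {"hand":0.005,"offset":[0,0,0],"twist":0},
    {"hand":0.005,"offset":[0,0,0],"twist":0}
  ]
}}

```text
clock: 22.4
ee_pos: [0.4504, 0.1781, 0.0067]
tool_rot: [3.141, 0.0, 2.974]
wrist_force: [-1.5, -0.8, 3.5]
finger_gap: 0.172
gripper_force: 25.5
```

Call:
{"op": "carry_out", "data": {
  "rows": [
    {"hand":0.005,"offset":[0,0,-0.01],"twist":0},
    {"hand":0.005,"offset":[0,0,-0.02],"twist":-5.1},
    {"hand":0.005,"offset":[0,0,-0.025],"twist":-5.1},
    {"hand":0.005,"offset":[0,0,-0.02],"twist":-5.1},
    {"hand":0.005,"offset":[-0.003,0.012,0],"twist":0},
    {"hand":0.005,"offset":[-0.008,0.033,0],"twist":0},
    {"hand":0.005,"offset":[-0.009,0.037,0],"twist":0},
    {"hand":0.005,"offset":[-0.009,0.037,0],"twist":0}
  ]
}}

```text
clock: 23.07
ee_pos: [0.4673, 0.3005, 0.0816]
tool_rot: [3.141, 0.0, -3.044]
wrist_force: [1.0, -0.0, -0.7]
finger_gap: 0.171
gripper_force: 25.2
```

Call:
{"op": "carry_out", "data": {
  "rows": [
    {"hand":0.005,"offset":[-0.004,0.0155,0],"twist":0},
    {"hand":0.005,"offset":[0,0,0],"twist":0},
    {"hand":0.005,"offset":[0,0,0.01],"twist":0},
    {"hand":0.005,"offset":[0,0,0.02],"twist":0},
    {"hand":0.005,"offset":[0,0,0.018],"twist":0},
    {"hand":0.005,"offset":[0,0,0.01],"twist":0},
    {"hand":0.005,"offset":[0,0,0],"twist":0},
    {"hand":0.005,"offset":[0,0,0],"twist":0}
  ]
}}

```text
clock: 23.73
ee_pos: [0.4697, 0.3142, 0.0231]
tool_rot: [-3.141, -0.001, -3.043]
wrist_force: [1.1, 0.0, 1.0]
finger_gap: 0.171
gripper_force: 25.2
```

Run:
```python
from h import *
s=get_state(); print(np.round(s['ee_pos'],4),np.round(s['tool_rot'],3))
c=cam('side'); x,y=map(int,proj(c,[[.467,.345,.05]])[0]); y0=min(y-60,384-130); im=c['img'][y0:y0+130,x-80:x+80]
cv2.imwrite('pics/s6.png',cv2.resize(im[:,:,::-1],None,fx=4,fy=4,interpolation=cv2.INTER_CUBIC))
```

```text
[0.4697 0.3142 0.0231] [-3.141e+00 -1.000e-03 -3.043e+00]
```

View pics/s6.png

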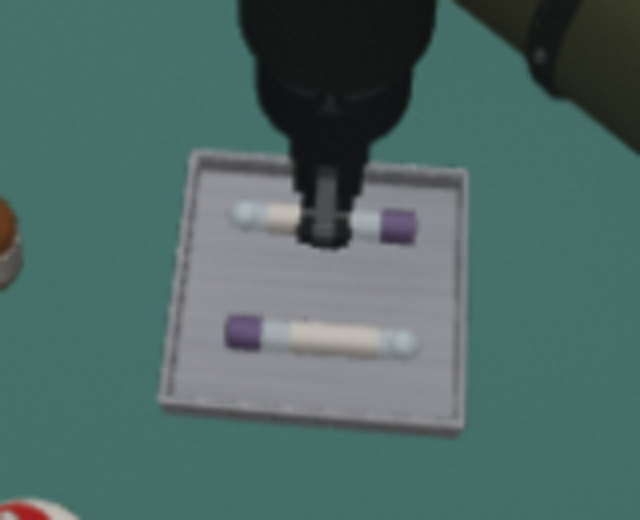

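The first tube lies lengthwise in the tray at (322,335). The second is held parallel above it at (325,220), inside the rim and well clear of the first.

Call:
{"op": "carry_out", "data": {
  "rows": [
    {"hand":0.005,"offset":[0,0,0.007],"twist":0},
    {"hand":0.005,"offset":[0,0,0.004],"twist":0},
    {"hand":0.005,"offset":[0,0,0.0015],"twist":0},
    {"hand":0.005,"offset":[0,0,0],"twist":0},
    {"hand":0.005,"offset":[0,0,0],"twist":0},
    {"hand":0.005,"offset":[0,0,0],"twist":0},
    {"hand":0.035,"offset":[0,0,0],"twist":0},
    {"hand":0.035,"offset":[0,0,0],"twist":0}
  ]
}}

```text
clock: 24.45
ee_pos: [0.4699, 0.3152, 0.0111]
tool_rot: [3.141, 0.0, -3.043]
wrist_force: [0.4, -0.3, 0.1]
finger_gap: 0.406
gripper_force: 0.0
```

Call:
{"op": "carry_out", "data": {
  "rows": [
    {"hand":0.035,"offset":[0,0,0],"twist":0},
    {"hand":0.035,"offset":[0,0,0],"twist":0},
    {"hand":0.035,"offset":[0,0,-0.01],"twist":0},
    {"hand":0.035,"offset":[0,0,-0.02],"twist":0},
    {"hand":0.035,"offset":[0,0,-0.03],"twist":0},
    {"hand":0.05,"offset":[0,0,-0.03],"twist":2.7},
    {"hand":0.05,"offset":[0,0,0],"twist":2.8},
    {"hand":0.05,"offset":[0,0,0],"twist":2.7}
  ]
}}

```text
clock: 25.12
ee_pos: [0.4709, 0.3162, 0.1047]
tool_rot: [3.137, 0.004, 3.095]
wrist_force: [-0.5, 0.3, -0.0]
finger_gap: 0.586
gripper_force: 0.0
```

Call:
{"op": "carry_out", "data": {
  "rows": [
    {"hand":0.05,"offset":[-0.02,-0.0308,0],"twist":0},
    {"hand":0.05,"offset":[-0.02,-0.0308,0],"twist":0},
    {"hand":0.05,"offset":[-0.02,-0.0308,0],"twist":0},
    {"hand":0.05,"offset":[-0.02,-0.0308,0],"twist":0},
    {"hand":0.05,"offset":[-0.02,-0.0308,0],"twist":0},
    {"hand":0.05,"offset":[-0.02,-0.0308,0],"twist":0},
    {"hand":0.05,"offset":[-0.02,-0.0308,0],"twist":0},
    {"hand":0.05,"offset":[-0.02,-0.0308,0],"twist":0}
  ]
}}

```text
clock: 25.78
ee_pos: [0.6196, 0.0601, 0.1019]
tool_rot: [3.141, 0.001, 3.098]
wrist_force: [0.7, -0.2, 0.8]
finger_gap: 0.583
gripper_force: 0.0
```

Call:
{"op": "carry_out", "data": {
  "rows": [
    {"hand":0.05,"offset":[-0.02,-0.0308,0],"twist":0},
    {"hand":0.05,"offset":[-0.02,-0.0308,0],"twist":0},
    {"hand":0.05,"offset":[-0.019,-0.0303,0],"twist":0},
    {"hand":0.05,"offset":[0,0,0],"twist":0},
    {"hand":0.05,"offset":[0,0,0],"twist":0},
    {"hand":0.05,"offset":[0,0,0],"twist":0},
    {"hand":0.05,"offset":[0,0,0],"twist":0},
    {"hand":0.05,"offset":[0,0,0],"twist":0}
  ]
}}

```text
clock: 26.45
ee_pos: [0.6735, -0.0314, 0.1014]
tool_rot: [3.141, 0.001, 3.099]
wrist_force: [-0.1, 0.3, -0.8]
finger_gap: 0.586
gripper_force: 0.0
```

Run:
```python
from h import *
c=cam('side'); im=c['img'].copy(); np.savez('side1.npz',**c)
for p in([.661,-.0165,.01],[.6595,-.047,.01],[.711,-.0177,.01]):
    cv2.drawMarker(im,tuple(int(round(x)) for x in proj(c,[p])[0]),(255,0,0),0,4)
x,y=map(int,proj(c,[[.68,-.03,.03]])[0]); print(x,y); im=im[y-50:y+50,x-60:x+60]
cv2.imwrite('pics/s7.png',cv2.resize(im[:,:,::-1],None,fx=6,fy=6,interpolation=cv2.INTER_CUBIC))
```

```text
217 183
```

View pics/s7.png

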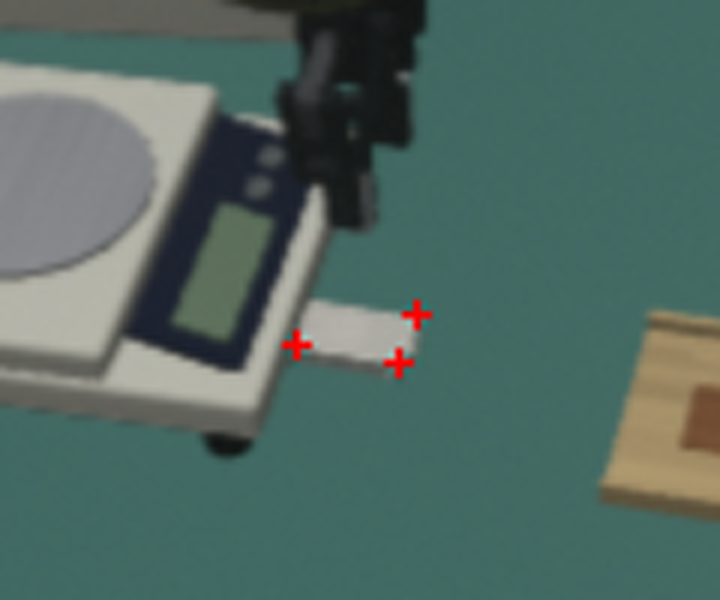

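The mailer's near corners sit at about (415,318) and (390,362) and the markers fall on them. The grasp spot and balance clearance are as expected.

Call:
{"op": "carry_out", "data": {
  "force": 30,
  "rows": [
    {"hand":0.05,"offset":[0,0.0005,0.02],"twist":0},
    {"hand":0.05,"offset":[0,0,0.025],"twist":0},
    {"hand":0.05,"offset":[0,0,0.02],"twist":0},
    {"hand":0.05,"offset":[0,0,0.016],"twist":0},
    {"hand":0.05,"offset":[0,0,0.01],"twist":0},
    {"hand":0.05,"offset":[0,0,0.005],"twist":0},
    {"hand":0.05,"offset":[0,0,0],"twist":0},
    {"hand":0.05,"offset":[0,0,0],"twist":0}
  ]
}}

```text
clock: 27.17
ee_pos: [0.6742, -0.0318, 0.0059]
tool_rot: [-3.142, 0.001, 3.098]
wrist_force: [-0.2, 1.0, 0.2]
finger_gap: 0.584
gripper_force: 0.0
```

Lower 4 mm more, then close.

Call:
{"op": "carry_out", "data": {
  "rows": [
    {"hand":0.05,"offset":[0,0,0.002],"twist":0},
    {"hand":0.05,"offset":[0,0,0.002],"twist":0},
    {"hand":0.05,"offset":[0,0,0],"twist":0},
    {"hand":0.02,"offset":[0,0,0],"twist":0},
    {"hand":0.02,"offset":[0,0,0],"twist":0},
    {"hand":0.02,"offset":[0,0,0],"twist":0},
    {"hand":0.02,"offset":[0,0,0],"twist":0},
    {"hand":0.02,"offset":[0,0,0],"twist":0}
  ]
}}

```text
clock: 27.83
ee_pos: [0.6739, -0.0321, 0.0013]
tool_rot: [3.142, 0.001, 3.097]
wrist_force: [-0.0, -0.3, 2.9]
finger_gap: 0.359
gripper_force: 30.0
```

Call:
{"op": "carry_out", "data": {
  "rows": [
    {"hand":0.02,"offset":[0,0,0],"twist":0},
    {"hand":0.02,"offset":[0,0,0],"twist":0},
    {"hand":0.02,"offset":[0,0,0],"twist":0},
    {"hand":0.02,"offset":[0,0,0],"twist":0},
    {"hand":0.02,"offset":[0,0,0],"twist":0},
    {"hand":0.02,"offset":[0,0,0],"twist":0},
    {"hand":0.02,"offset":[0,0,0],"twist":0},
    {"hand":0.02,"offset":[0,0,0],"twist":0}
  ]
}}

```text
clock: 28.5
ee_pos: [0.6739, -0.0321, 0.0012]
tool_rot: [3.142, 0.001, 3.098]
wrist_force: [0.1, 1.0, 5.1]
finger_gap: 0.362
gripper_force: 30.3
```

Call:
{"op": "carry_out", "data": {
  "rows": [
    {"hand":0.02,"offset":[0.004,0,-0.001],"twist":0},
    {"hand":0.02,"offset":[0.008,0,0],"twist":0},
    {"hand":0.02,"offset":[0.01,0,0],"twist":0},
    {"hand":0.02,"offset":[0.01,0,0],"twist":0},
    {"hand":0.02,"offset":[0.01,0,0],"twist":0},
    {"hand":0.02,"offset":[0.01,0,0],"twist":0},
    {"hand":0.02,"offset":[0.01,0,0],"twist":0},
    {"hand":0.02,"offset":[0.008,0,0],"twist":0}
  ]
}}

```text
clock: 29.17
ee_pos: [0.6023, -0.029, 0.0012]
tool_rot: [3.141, -0.001, 3.097]
wrist_force: [0.4, -0.1, 1.1]
finger_gap: 0.365
gripper_force: 29.8
```

Run:
```python
from h import *
s=get_state(); print(np.round(s['ee_pos'],4),s['finger_gap'],s['wrist_force'])
c=cam('side'); im=c['img']; o=dict(np.load('side1.npz'))['img']
d=np.abs(im[120:200,120:195].astype(int)-o[120:200,120:195]).max(2); print('balance diff px',(d>40).sum())
x,y=map(int,proj(c,[[.6,-.03,.03]])[0]); im=im[y-60:y+60,x-80:x+80]
cv2.imwrite('pics/s8.png',cv2.resize(im[:,:,::-1],None,fx=5,fy=5,interpolation=cv2.INTER_CUBIC))
```

```text
[ 0.6023 -0.029   0.0012] 0.36454613142213343 [ 0.3953825  -0.13260462  1.13377408]
balance diff px 124
```

View pics/s8.png

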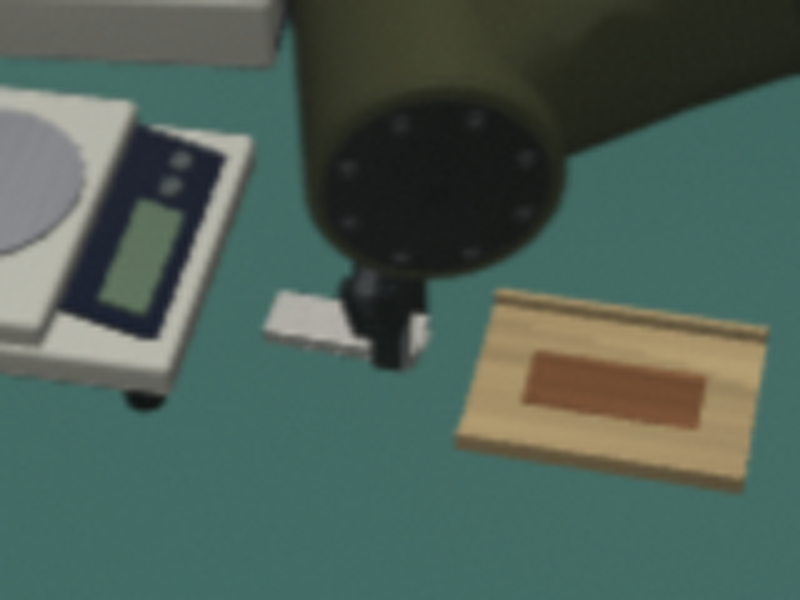

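The mailer is fully clear of the balance, with its far end at about (270,315) in the crop, and the balance looks unmoved. I lift it and carry it to the plywood tray.

Call:
{"op": "carry_out", "data": {
  "force": 40,
  "rows": [
    {"hand":0.02,"offset":[0,0,-0.008],"twist":0},
    {"hand":0.02,"offset":[0,0,-0.015],"twist":-0.5},
    {"hand":0.02,"offset":[0,0,-0.017],"twist":-0.5},
    {"hand":0.02,"offset":[0,0,-0.01],"twist":-0.5},
    {"hand":0.02,"offset":[0.01,0.001,0],"twist":0},
    {"hand":0.02,"offset":[0.02,0.002,0],"twist":0},
    {"hand":0.02,"offset":[0.025,0.002,0],"twist":0},
    {"hand":0.02,"offset":[0.025,0.0025,0],"twist":0}
  ]
}}

```text
clock: 29.88
ee_pos: [0.5229, -0.0201, 0.0513]
tool_rot: [-3.142, -0.001, 3.123]
wrist_force: [0.5, 1.5, 0.6]
finger_gap: 0.355
gripper_force: 42.8
```

Call:
{"op": "carry_out", "data": {
  "rows": [
    {"hand":0.02,"offset":[0.025,0.0025,0],"twist":0},
    {"hand":0.02,"offset":[0.022,0.002,0],"twist":0},
    {"hand":0.02,"offset":[0.014,0.001,0],"twist":0},
    {"hand":0.02,"offset":[0.006,0.0005,0],"twist":0},
    {"hand":0.02,"offset":[0,0,0],"twist":0},
    {"hand":0.02,"offset":[0,0,0],"twist":0},
    {"hand":0.02,"offset":[0,0,0],"twist":0},
    {"hand":0.02,"offset":[0,0,0],"twist":0}
  ]
}}

```text
clock: 30.55
ee_pos: [0.4575, -0.0129, 0.0517]
tool_rot: [-3.141, -0.001, 3.123]
wrist_force: [0.6, -0.1, -0.0]
finger_gap: 0.358
gripper_force: 42.8
```

Run:
```python
from h import *
s=get_state(); print(np.round(s['ee_pos'],4),np.round(s['tool_rot'],3))
c=cam('side'); im=c['img']
o=dict(np.load('side0.npz'))['img']; a,b=[cv2.cvtColor(q[125:210,125:215],cv2.COLOR_RGB2GRAY).astype(np.float32) for q in(o,im)]
print('balance shift px',cv2.phaseCorrelate(a,b,cv2.createHanningWindow((90,85),cv2.CV_32F)))
x,y=map(int,proj(c,[[.5,-.03,.03]])[0]); im=im[y-50:y+50,x-60:x+60]
cv2.imwrite('pics/s9.png',cv2.resize(im[:,:,::-1],None,fx=6,fy=6,interpolation=cv2.INTER_CUBIC))
```

```text
[ 0.4575 -0.0129  0.0517] [-3.141e+00 -1.000e-03  3.123e+00]
balance shift px ((0.014008346701587016, -0.02156210010632975), 1.001636242572172)
```

View pics/s9.png

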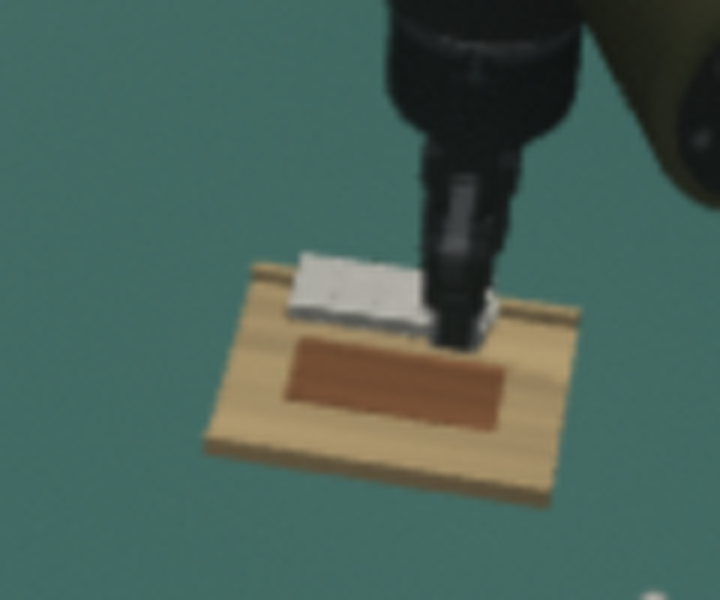

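The mailer is held level and parallel to the tray above the patch at (395,385). The balance image shift is about 0.02 px, so the balance has not moved.

Call:
{"op": "carry_out", "data": {
  "rows": [
    {"hand":0.02,"offset":[0.002,0,0.01],"twist":0},
    {"hand":0.02,"offset":[0,0,0.015],"twist":0},
    {"hand":0.02,"offset":[0,0,0.012],"twist":0},
    {"hand":0.02,"offset":[0,0,0.005],"twist":0},
    {"hand":0.02,"offset":[0,0,0.002],"twist":0},
    {"hand":0.02,"offset":[0,0,0],"twist":0},
    {"hand":0.02,"offset":[0,0,0],"twist":0},
    {"hand":0.02,"offset":[0,0,0],"twist":0}
  ]
}}

```text
clock: 31.27
ee_pos: [0.4555, -0.0127, 0.0085]
tool_rot: [3.141, 0.001, 3.124]
wrist_force: [0.7, -0.4, 0.5]
finger_gap: 0.354
gripper_force: 42.8
```

Call:
{"op": "carry_out", "data": {
  "rows": [
    {"hand":0.02,"offset":[0,0,0.002],"twist":0},
    {"hand":0.02,"offset":[0,0,0.001],"twist":0},
    {"hand":0.02,"offset":[0,0,0],"twist":0},
    {"hand":0.02,"offset":[0,0,0],"twist":0},
    {"hand":0.05,"offset":[0,0,0],"twist":0},
    {"hand":0.05,"offset":[0,0,0],"twist":0},
    {"hand":0.05,"offset":[0,0,0],"twist":0},
    {"hand":0.05,"offset":[0,0,0],"twist":0}
  ]
}}

```text
clock: 31.93
ee_pos: [0.4549, -0.0128, 0.0046]
tool_rot: [3.142, -0.0, 3.124]
wrist_force: [-0.1, 0.7, -0.1]
finger_gap: 0.581
gripper_force: 0.0
```

Call:
{"op": "carry_out", "data": {
  "rows": [
    {"hand":0.05,"offset":[0,0,-0.01],"twist":0},
    {"hand":0.05,"offset":[0,0,-0.025],"twist":0},
    {"hand":0.05,"offset":[0,0,-0.035],"twist":0},
    {"hand":0.05,"offset":[0,0,-0.04],"twist":0},
    {"hand":0.05,"offset":[0,0,-0.04],"twist":0},
    {"hand":0.05,"offset":[0,0.03,-0.02],"twist":0},
    {"hand":0.05,"offset":[0,0.038,0],"twist":0},
    {"hand":0.05,"offset":[0,0.038,0],"twist":0}
  ]
}}

```text
clock: 32.6
ee_pos: [0.4575, 0.0943, 0.178]
tool_rot: [3.139, 0.004, 3.121]
wrist_force: [1.0, -0.3, -0.5]
finger_gap: 0.586
gripper_force: 0.0
```

Call:
{"op": "carry_out", "data": {
  "rows": [
    {"hand":0.05,"offset":[0,0.038,0],"twist":0},
    {"hand":0.05,"offset":[0,0.038,0],"twist":0},
    {"hand":0.05,"offset":[0,0.038,0],"twist":0},
    {"hand":0.05,"offset":[0,0.03,0],"twist":0},
    {"hand":0.05,"offset":[0,0,0],"twist":0},
    {"hand":0.05,"offset":[0,0,0],"twist":0},
    {"hand":0.05,"offset":[0,0,0],"twist":0},
    {"hand":0.05,"offset":[0,0,0],"twist":0}
  ]
}}

```text
clock: 33.27
ee_pos: [0.4596, 0.2364, 0.1753]
tool_rot: [3.141, 0.0, 3.123]
wrist_force: [-0.7, -0.1, 0.5]
finger_gap: 0.582
gripper_force: 0.0
```

Run:
```python
from h import *
print(np.round(get_state()['ee_pos'],3))
t=cam('top'); c=cam('side')
a=cv2.resize(t['img'][100:290,215:430],None,fx=2.3,fy=2.3,interpolation=cv2.INTER_CUBIC)
x,y=map(int,proj(c,[[.48,-.0,.0]])[0]); b=cv2.resize(c['img'][y-110:y+85,x-60:x+65],None,fx=2.3,fy=2.3,interpolation=cv2.INTER_CUBIC)
h=max(a.shape[0],b.shape[0]); pad=lambda q:np.pad(q,((0,h-q.shape[0]),(0,0),(0,0)))
cv2.imwrite('pics/f1.png',np.hstack([pad(a),pad(b)])[:,:,::-1])
im=t['img']; m=((im.min(2)>165)&(np.ptp(im.astype(int),axis=2)<25)).astype(np.uint8); m[:,:225]=0;m[:,290:]=0;m[:190]=0;m[262:]=0
n,l,st,ce=cv2.connectedComponentsWithStats(m); i=1+st[1:,4].argmax()
r=cv2.minAreaRect(np.argwhere(l==i)[:,::-1].astype(np.float32)); w=onz(t,cv2.boxPoints(r),.014); d=np.diff(np.r_[w,w[:1]],axis=0)
print('mailer',w.mean(0).round(4),np.hypot(d[:,0],d[:,1]).round(3),np.degrees(np.arctan2(d[:,1],d[:,0])).round(1))
```

```text
[0.46  0.236 0.175]
mailer [ 0.4841 -0.0126  0.014 ] [0.029 0.082 0.029 0.082] [-9.010e+01  1.798e+02  8.990e+01 -1.000e-01]
```

View pics/f1.png

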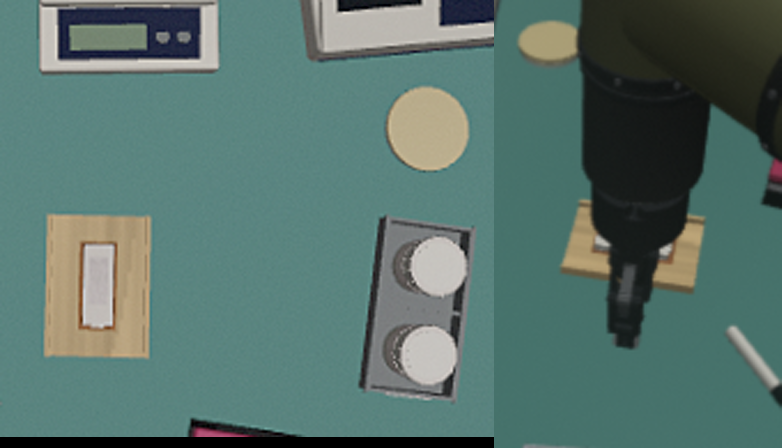

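The final view shows the mailer centred on the patch, measured at (0.4841,-0.0126) against the patch at (0.484,-0.0128). Both jars are upright, one in each bay, at (437,267) and (427,353). I check the tubes by number, then hand in.

Run:
```python
from h import *
a=np.array([.4675,.3445]); r=np.radians(5.7); X=np.array([np.cos(r),np.sin(r)]); Y=np.array([-X[1],X[0]])
for nm in('side','top'):
    c=cam(nm); h=cv2.cvtColor(c['img'],cv2.COLOR_RGB2HSV); v,u=np.mgrid[:384,:512]
    w=onz(c,np.c_[u.ravel(),v.ravel()],.011)[:,:2]-a; px=(w@X).reshape(384,512); py=(w@Y).reshape(384,512)
    ins=(abs(px)<.07)&(abs(py)<.066)
    for k,m in(('cap',ins&(h[...,0]>125)&(h[...,0]<160)&(h[...,1]>60)),('white/label',ins&(c['img'].min(2)>175))):
        n,l,st,ce=cv2.connectedComponentsWithStats(m.astype(np.uint8))
        for i in range(1,n):
            if st[i,4]>12: q=np.c_[px[l==i],py[l==i]]; print(nm,k,st[i,4],'x',np.percentile(q[:,0],[2,98]).round(3),'y',np.percentile(q[:,1],[2,98]).round(3),'depth z',np.median(cloud(c)[l==i][:,2]).round(3))
```

```text
side cap 45 x [-0.047 -0.032] y [-0.036 -0.021] depth z 0.018
side cap 53 x [0.03  0.045] y [0.025 0.04 ] depth z 0.017
side white/label 46 x [-0.014  0.029] y [-0.035 -0.03 ] depth z 0.019
side white/label 54 x [-0.032  0.013] y [0.025 0.03 ] depth z 0.019
top white/label 13 x [0.023 0.032] y [-0.033 -0.025] depth z 0.018
```

Both tubes lie flat and lengthwise, at y' ≈ -28 and +32 mm in the tray, with their top surface at about 18–19 mm.

```bash
python3 -c "
from plant import sign_off; print(sign_off())"
```

```text
the job is handed in; nothing more can be done
None
```

The job is handed in at about 33 s of the 131 s allowed: both jars are upright in their bays, both tubes flat and lengthwise in the steel tray, and the mailer centred in the plywood tray, with no measurable shift of the balance after the draw-out.

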